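# Seat the gallery ring on the yellow step of the model tower

### The job

Of the three orange gallery rings, choose the one whose hole makes it stop on the yellow step of the tapered model tower, and slide it down the tower until it sits level on that step. Keep hold of it until the tower's tip is well through the hole rather than dropping it on from above, then let go. Leave the other two rings where they lie.

Things in the scene. Friction and masses are not known exactly. Their poses are not given: they have to be found in the camera images.
- tower: fixed grey tapered tower on a 110 x 110 x 5 mm plinth; origin: centre of the plinth's underside, on the table; z up its axis. Flat round steps with painted rims, heights over the origin: blue 30 mm (64 across; above it 50 narrowing to 46), yellow 58 (46 across; above it 30 narrowing to 22), red 86 (22 across; above it a steel tip 12 narrowing to 8), top 104. A ring stops on the first step too wide for its hole.
- ring_middle_centre (a point): centre (half-way up, on the axis) of the middle-sized of three plain orange plastic rings lying flat on the table: outer diameter 56 mm, bore 35 mm, 16 mm high; z along its axis. It stops on the yellow step. 25 to 50 g.
- ring_small_centre (a point): centre (half-way up, on the axis) of the smallest of three plain orange plastic rings lying flat on the table: outer diameter 40 mm, bore 17 mm, 16 mm high; z along its axis. It would stop on the red step.
- ring_large_centre (a point): centre (half-way up, on the axis) of the largest of three plain orange plastic rings lying flat on the table: outer diameter 68 mm, bore 55 mm, 16 mm high; z along its axis. It would stop on the blue step.

How it is judged:
On the way:
1. the middle-sized ring is held by the fingers with the tower's tip through its hole (horizontal distance between ring_middle_centre and tower below 0.015 m and z of ring_middle_centre in the frame of tower below 0.108 m and contact force between the fingers and ring_middle above 0.3 N), for 0.05 s.
At the end, for the whole second after the job is handed in: The middle-sized ring sits round the tower on the yellow step: its centre 61 to 71 mm above the tower's origin (66 when seated), within 10 mm of the axis, level within 10 degrees, at rest; the other two rings within 30 mm of where they lay (horizontal distance between ring_middle_centre and tower below 0.01 m and z of ring_middle_centre in the frame of tower between 0.061 and 0.071 m and angle between the z axis of ring_middle_centre and the z axis of tower, either way round below 0.175 rad and linear speed of ring_middle below 0.02 m/s and distance of each of ring_small_centre, ring_large_centre from where it was at the start of the episode below 0.03 m); the robot touches nothing.
It fails at once if another ring is moved by more than 30 mm (distance of any of ring_small_centre, ring_large_centre from where it was at the start of the episode above 0.03 m).
It also fails if it takes over 40 s, if anything falls off the work surface, if the arm or the gripper's body presses on something with over 40 N, if the wrist force passes 120 N, or if a joint passes its speed limit or range.

### The arm

A 6-joint arm with a two-finger parallel gripper is mounted at the origin on the work surface. World frame = base frame: x ahead of the robot, y to its left, z up, the work surface at z = 0. Lengths are in m, angles in rad, forces in N, time in s.
With the tool pointing down it reaches from about 0.35 to 0.85 m from the base axis. Payload 8.1 kg.
Tool frame: the origin (TCP) lies between the finger pads; the fingertips stand 17 mm ahead of it and the grasp point (between the pads) lies 2 mm behind it; z points along the fingers, y is the direction in which the jaws open and shut (so a half turn about z gives the same grasp; the last joint's range is limited). The gripper opens to 93 mm and grips with 3 to 60 N. Pads are 15 mm wide; open, the fingers measure 128 mm over their backs; the gripper's body (75 mm by 188 mm) begins 65 mm behind the grasp point.
Start: joints at [-1.316, 0.13, 1.488, -0, 1.523, -0.085], TCP at [0.2, -0.566, 0.236] pointing down, gripper open.
Joint ranges: [-2.96, 2.96], [-0.89, 2.26], [0.02, 2.5], [-1.34, 4.48], [0, 2.73], [-2.66, 2.66]. Speed limits (rad/s): [2.39, 2.39, 2.79, 3.14, 3.14, 3.14].

### API

Orientations are given as a 3x3 rotation matrix whose columns are the frame's x, y, z axes.
In Python, from workcell import bot, vision, job gives the robot as it stands.
- The arm moves only by the tool carry_out, never from a script. Its argument "targets" is a list of rows, each a list of 5 numbers: the shift along the tool's x, y, z each as a share of 25 mm, from -1 to 1, then the turn about the tool's z as a share of 8 degrees, from -1 to 1, then the closure in counts, from 0 (fully open) to 255 (shut). In form: [[tx, ty, tz, spin, gripper], ...]. A call has 1 to 5 rows; each row shifts and turns the commanded pose from where the row before left it, along the tool's axes as they then stand; what a row does not reach is not made up. A row lasts 1/8 s, in which the tool goes at most 62.5 mm and 10.7 degrees, less where a joint would pass 70% of its speed; a pose out of reach is approached as far as the arm can. A call with a number of a shift or a turn outside -1 to 1 is refused whole. A call with a gripper value outside its range is refused whole. The fingers move at their own pace and stop on an object; "squeeze" is the grip in N (left out, the last holds). Time passes only in rows, so rows that do not move let the fingers close. It gives the time, the measured TCP pose, the force and the opening at its end, in the units of the state.
- bot.state(): the state, without advancing time (a new reading comes with each control period).
- vision.capture(name): name is "scene" or "side" or "wrist"; returns a dict with "image" (400x640x3 uint8, red, green, blue), "camera_matrix" (3x3 intrinsics, pixels), "eye" and "rotation" of the camera in the world; the wrist camera has in their place "tool_from_camera" (4x4, takes a point from camera to tool coordinates, whose origin is the TCP and whose axes are the flange's). Camera axes: x right, y up, looking along -z (the intrinsics and any distortion apply to the point x, -y, -z); pixel columns grow to the right and rows downward; lengths in m; the calibration is good to about 2 mm. A picture is of the moment at which its call begins: read the wrist's pose just before it. There is no depth.
- job.hand_in(): hands the job in, once; it reports no verdict.
The state is a dict: "time": time; "q": joint angles; "joint_vel": joint speeds; "joint_torque": joint torques, N m; "tool_pos": TCP position; "tcp_rot": TCP orientation; "force": force on the tool from outside, world axes, zero at the start; "ft_torque": the same for the moment, N m; "gripper_width": finger opening in m.
Only numpy, scipy, OpenCV 4.12 (cv2) and the standard library are available. Lean on these libraries where they do the work, as an engineer would, in place of code of your own. Each camera call takes 0.05 s, during which the arm holds its last target. There are 200 camera calls.

## Working session

There is one attempt and no reset: what is moved stays moved. The work goes in short steps, Python scripts to look and compute and a tool call to move; the robot and the scene stay as the last step left them, time stands still between calls to the robot, and variables do not carry over. Pictures are saved under pics/ and viewed, about 8 in all and at most 12, crops included, and the job is handed in when it is done.

Besides the shell and the picture viewer there is one more tool, called after "Call:" as name(argument=value, ...) on one line, values as JSON. carry_out: Moves the arm, as the interface text tells. Shift numbers are shares of 25 mm and turn numbers shares of 8 degrees, none past 1 either way. Its arguments: {"type":"object","properties":{"targets":{"type":"array"},"squeeze":{"type":"number"}},"required":["targets"]}

```bash
mkdir -p pics; cat > h.py <<'E'
import numpy as np, cv2
from workcell import bot, vision, job
def cap(n):
    s=bot.state(); d=vision.capture(n)
    if n=="wrist":
        T=np.array(d["tool_from_camera"]); R=np.array(s["tcp_rot"])
        d["eye"]=R@T[:3,3]+np.array(s["tool_pos"]); d["rotation"]=R@T[:3,:3]
    return d
def save(d,f): cv2.imwrite("pics/"+f,d["image"][:,:,::-1])
def ray(d,u,v,z):
    K=np.array(d["camera_matrix"]); p=np.linalg.solve(K,[u,v,1]); r=np.array(d["rotation"])@[p[0],-p[1],-p[2]]
    e=np.array(d["eye"]); return e+r*(z-e[2])/r[2]
def proj(d,P):
    c=np.array(d["rotation"]).T@(np.array(P)-d["eye"]); k=np.array(d["camera_matrix"])@[c[0],-c[1],-c[2]]; return k[:2]/k[2]
def tool(P):
    s=bot.state(); return np.array(s["tcp_rot"]).T@(np.array(P)-s["tool_pos"])
E
python3 - <<'E'
from h import *
ds=[cap(n) for n in("scene","side")]
for d,n in zip(ds,("scene","side")):
    save(d,n+".png"); print(n,d["eye"],d["camera_matrix"],[k for k in d])
    hsv=cv2.cvtColor(d["image"],cv2.COLOR_RGB2HSV)
    m=cv2.inRange(hsv,(5,120,80),(18,255,255))
    N,l,st,c=cv2.connectedComponentsWithStats(m)
    for i in range(1,N):
        if st[i,4]>40: print(st[i],c[i],ray(d,*c[i],0.008))
s=bot.state();print(s["tcp_rot"],s["tool_pos"],s["force"],s["time"],s["gripper_width"])
E
```

```text
scene [ 1.02792289 -0.22379502  0.67590867] [[463.49996798   0.         316.82626398]
 [  0.         463.49996798 193.42907683]
 [  0.           0.           1.        ]] ['image', 'camera_matrix', 'eye', 'rotation']
[411   0  11  34 148] [416.44594595  17.75675676] [0.11651398 0.48465318 0.008     ]
[626 121  14  25 175] [633.69714286 135.48571429] [0.67540743 0.65774216 0.008     ]
[257 165  30  28 551] [272.06352087 178.32849365] [ 0.47999793 -0.06205175  0.008     ]
[156 181  39  34 644] [175.52173913 197.23291925] [ 0.45043998 -0.23872933  0.008     ]
[228 249  24  25 468] [239.88034188 260.82478632] [ 0.62479711 -0.17433072  0.008     ]
[ 519  249  121  117 3044] [577.10348226 313.91655716] [0.92492778 0.26635055 0.008     ]
[ 557  351   83   49 1360] [606.98602941 381.61617647] [1.01888357 0.23115703 0.008     ]
side [0.14031603 0.88898715 0.60647494] [[516.54595188   0.         307.58941786]
 [  0.         516.54595188 194.24396571]
 [  0.           0.           1.        ]] ['image', 'camera_matrix', 'eye', 'rotation']
[ 359   50   94   82 4714] [404.81332202  92.22358931] [
[... 549 characters left out ...]
33015475 0.008     ]
[166 321   8  15  51] [168.52941176 327.58823529] [0.59356017 0.43058098 0.008     ]
[ 429  327   37   73 1549] [446.30858618 368.11297611] [0.17209183 0.33957542 0.008     ]
[137 337  29   8 117] [151.01709402 340.35042735] [0.6019834 0.4635732 0.008    ]
[  0 349  22  51 585] [  7.27008547 381.80854701] [0.74124616 0.60800468 0.008     ]
[311 397  26   3  44] [321.61363636 398.56818182] [0.31810302 0.45823294 0.008     ]
[[ 9.42829122e-01  3.33276228e-01 -4.49033128e-04]
 [ 3.33276512e-01 -9.42827754e-01  1.61042599e-03]
 [ 1.13355803e-04 -1.66800871e-03 -9.99998602e-01]] [ 0.19986733 -0.56521515  0.23467613] [ 0.16146715 -0.34028603  0.32212248] 0.1 0.0928969396657234
```

View pics/scene.png

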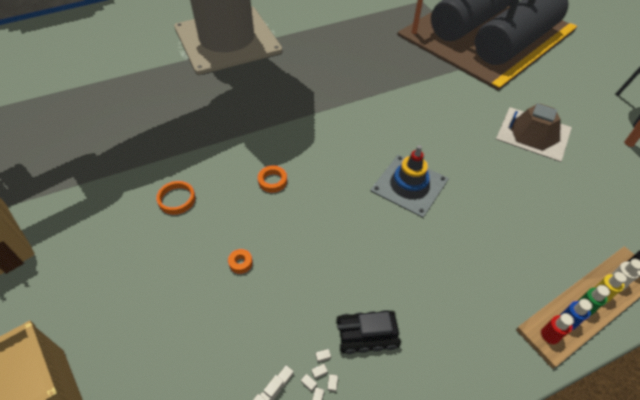

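View pics/side.png

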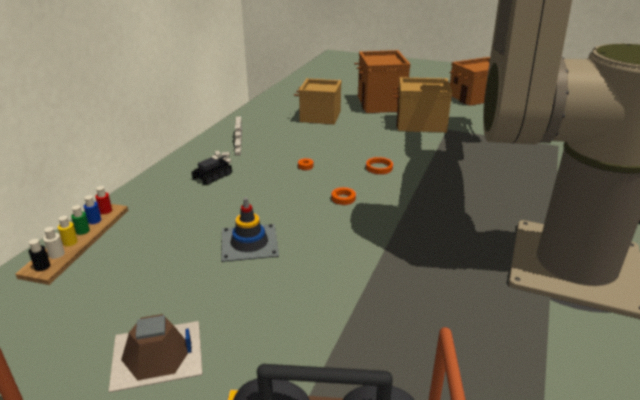

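The middle ring is at scene (272,178) and side (343,195). Both views put it at about (0.480, -0.063). The tower is at scene (413,170) and side (248,225). Next I triangulate the tower.

```bash
python3 - <<'E'
from h import *
import h
for n in("scene","side"):
    d=cap(n); hsv=cv2.cvtColor(d["image"],cv2.COLOR_RGB2HSV)
    u0,v0=(413,170) if n=="scene" else (248,225)
    roi=np.zeros(hsv.shape[:2],np.uint8); roi[v0-35:v0+40,u0-45:u0+45]=255
    for nm,lo,hi,z in(("yel",(19,120,80),(33,255,255),.056),("blue",(100,120,60),(125,255,255),.028)):
        m=cv2.inRange(hsv,lo,hi)&roi
        ys,xs=np.nonzero(m); u=(xs.min()+xs.max())/2
        print(n,nm,xs.min(),xs.max(),ys.min(),ys.max(),ray(d,u,(ys.min()+ys.max())/2,z))
t=tool([.480,-.0627,.15]);print("to ring",t, t/.025)
E
```

```text
scene yel 402 427 156 176 [0.59654966 0.16993949 0.056     ]
scene blue 394 428 167 190 [0.60075768 0.16545438 0.028     ]
side yel 235 259 213 227 [0.59269431 0.17177419 0.056     ]
side blue 233 264 226 242 [0.58830093 0.1777838  0.028     ]
to ring [ 0.43159141 -0.38050792  0.08546377] [ 17.26365648 -15.22031669   3.41855089]
```

Call:
carry_out(targets=[[0.9,-0.8,0,0,0],[0.9,-0.8,0,0,0],[0.9,-0.8,0,0,0],[0.9,-0.8,0,0,0],[0.9,-0.8,0,0,0]])

```text
time: 0.82
tool_pos: [0.2731, -0.4329, 0.2354]
tcp_rot: [[0.943, 0.333, -0.0], [0.333, -0.943, 0.0], [-0.0, -0.0, -1.0]]
force: [0.1, 0.2, -0.0]
gripper_width: 0.0929
```

Call:
carry_out(targets=[[0.9,-0.8,0,0,0],[0.9,-0.8,0,0,0],[0.9,-0.8,0,0,0],[0.9,-0.8,0,0,0],[0.9,-0.8,0,0,0]])

```text
time: 1.45
tool_pos: [0.3458, -0.3012, 0.2355]
tcp_rot: [[0.943, 0.333, -0.0], [0.333, -0.943, 0.0], [-0.0, -0.0, -1.0]]
force: [1.3, -0.6, 0.4]
gripper_width: 0.093
```

Call:
carry_out(targets=[[0.9,-0.8,0.3,0,0],[0.9,-0.8,0.3,0,0],[0.9,-0.8,0.3,0,0],[0.9,-0.8,0.3,0,0],[0.9,-0.8,0.3,0,0]])

```text
time: 2.08
tool_pos: [0.4185, -0.1694, 0.1978]
tcp_rot: [[0.943, 0.333, 0.0], [0.333, -0.943, 0.0], [0.0, 0.0, -1.0]]
force: [0.0, -1.2, 0.0]
gripper_width: 0.0931
```

Call:
carry_out(targets=[[0.9,-0.8,0.3,0,0],[0.9,-0.8,0.3,0,0],[0.9,-0.8,0.3,0,0],[0.6,-0.5,0.3,0,0],[0,0,0,0,0]])

```text
time: 2.7
tool_pos: [0.4716, -0.0734, 0.1673]
tcp_rot: [[0.942, 0.335, -0.002], [0.335, -0.942, 0.001], [-0.001, -0.001, -1.0]]
force: [-0.8, -0.6, 0.0]
gripper_width: 0.0929
```

```bash
python3 - <<'E'
from h import *
d=cap("wrist"); save(d,"w1.png"); s=bot.state(); print(s["tool_pos"],s["tcp_rot"],s["time"],s["q"])
print(np.array(d["tool_from_camera"]).round(3), tool([.480,-.0627,.008]))
print("ring expected at px",proj(d,[.48,-.0627,.008]))
hsv=cv2.cvtColor(d["image"],cv2.COLOR_RGB2HSV)
m=cv2.inRange(hsv,(3,120,60),(18,255,255))
N,l,st,c=cv2.connectedComponentsWithStats(m)
for i in range(1,N):
    if st[i,4]>100:
        print(st[i],c[i])
        P,_=max(((k,cv2.contourArea(k)) for k in cv2.findContours((l==i).astype(np.uint8),cv2.RETR_EXTERNAL,cv2.CHAIN_APPROX_NONE)[0]),key=lambda t:t[1])
        e=cv2.fitEllipse(P); print(e, ray(d,*e[0],.008))
E
```

```text
[ 0.47149544 -0.0742327   0.16778365] [[ 9.42355578e-01  3.34611193e-01 -1.14598011e-03]
 [ 3.34611454e-01 -9.42356182e-01  3.85664648e-05]
 [-1.06701667e-03 -4.19801395e-04 -9.99999343e-01]] 2.75 [-2.63436848e-01 -1.63633643e-01  1.90385350e+00 -2.64921085e-04
  1.40248929e+00  9.66211138e-01]
[[-0.     0.967  0.254  0.071]
 [ 1.    -0.     0.001  0.   ]
 [ 0.001  0.254 -0.967 -0.15 ]
 [ 0.     0.     0.     1.   ]] [ 0.01204379 -0.00795511  0.15977424]
ring expected at px [311.81275078 178.78830724]
[ 471   32   56   54 1476] [499.22086721  55.80284553]
((498.677978515625, 58.94499969482422), (48.27531051635742, 58.294124603271484), 52.848148345947266) [ 0.62780878 -0.17573835  0.008     ]
[ 282  145   63   64 1600] [311.01875 181.75625]
((312.733642578125, 176.39346313476562), (61.653011322021484, 62.12861251831055), 178.6180877685547) [ 0.48236133 -0.06275899  0.008     ]
[447 231  66  61 978] [485.87730061 254.22903885]
((481.9942932128906, 258.9855651855469), (46.044864654541016, 66.2096939086914), 126.66109466552734) [ 0.46087279 -0.24325794  0.008     ]
```

Call:
carry_out(targets=[[0.53,-0.3,0,0,0],[0,0,1,0,0],[0,0,1,0,0],[0,0,1,0,0],[0,0,1,0,0]], squeeze=12)

```text
time: 3.38
tool_pos: [0.4825, -0.0633, 0.0679]
tcp_rot: [[0.943, 0.332, 0.001], [0.332, -0.943, -0.0], [0.001, 0.001, -1.0]]
force: [-0.3, -0.0, -0.1]
gripper_width: 0.093
```

```bash
python3 - <<'E'
from h import *
d=cap("wrist"); save(d,"w2.png"); s=bot.state(); print(s["tool_pos"],s["force"])
E
```

```text
[ 0.48010441 -0.06271354  0.06433282] [-1.98423577  0.46022306 -2.26089864]
```

View pics/w2.png

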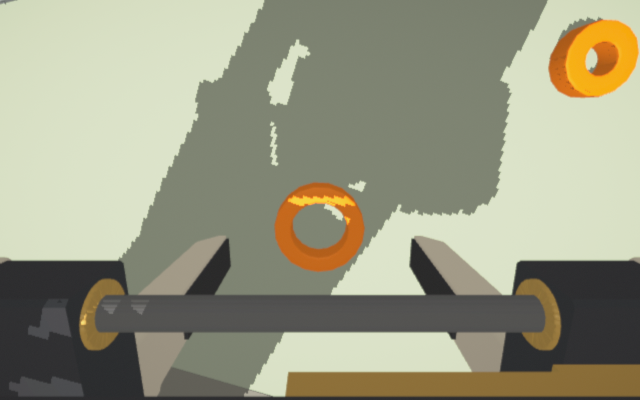

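The ring (320,227) lies centred between the open fingers, with the small ring well clear at (595,58).

```bash
python3 - <<'E'
from h import *
d=cap("wrist"); s=bot.state(); print(s["tool_pos"])
hsv=cv2.cvtColor(d["image"],cv2.COLOR_RGB2HSV)
m=cv2.inRange(hsv,(3,120,60),(25,255,255)); m[:,:250]=0;m[:,390:]=0;m[285:]=0
P=max(cv2.findContours(m,cv2.RETR_EXTERNAL,cv2.CHAIN_APPROX_NONE)[0],key=cv2.contourArea)
e=cv2.fitEllipse(P); r=ray(d,*e[0],.012); print(e,r,tool(r))
E
```

```text
[ 0.47997013 -0.06265491  0.06564125]
((321.2752685546875, 225.0922088623047), (90.18934631347656, 90.23274993896484), 104.88077545166016) [ 0.48345601 -0.06258299  0.012     ] [0.00351593 0.00122947 0.05362525]
```

Call:
carry_out(targets=[[0,0,0.6,0,0],[0,0,0.6,0,0],[0,0,0.6,0,0],[0,0,0,0,0]])

```text
time: 3.98
tool_pos: [0.4805, -0.0627, 0.0215]
tcp_rot: [[0.943, 0.333, -0.003], [0.333, -0.943, 0.001], [-0.003, -0.002, -1.0]]
force: [0.5, -0.3, -0.1]
gripper_width: 0.0927
```

Call:
carry_out(targets=[[0.12,0,0.04,0,0],[0,0,0,0,255],[0,0,0,0,255],[0,0,0,0,255],[0,0,0,0,255]], squeeze=12)

```text
time: 4.6
tool_pos: [0.4847, -0.062, 0.0223]
tcp_rot: [[0.943, 0.333, 0.0], [0.333, -0.943, -0.0], [0.0, 0.0, -1.0]]
force: [-0.0, 0.1, -0.3]
gripper_width: 0.0574
```

Call:
carry_out(targets=[[0,0,0,0,255],[0,0,0,0,255],[0,0,0,0,255],[0,0,-0.5,0,255],[0,0,-0.5,0,255]])

```text
time: 5.22
tool_pos: [0.4847, -0.062, 0.048]
tcp_rot: [[0.943, 0.333, 0.0], [0.333, -0.943, 0.0], [0.0, -0.0, -1.0]]
force: [-0.5, -0.2, -0.6]
gripper_width: 0.0564
```

Ring held (opening 56.4 mm). I lift it and move near the tower, stopping 40 mm short in tool x for a look.

Call:
carry_out(targets=[[0,0,-1,0,255],[0,0,-1,0,255],[0,0,-1,0,255],[0,0,-1,0,255],[0,0,-0.9,0,255]])

```text
time: 5.85
tool_pos: [0.485, -0.0621, 0.1719]
tcp_rot: [[0.943, 0.333, 0.002], [0.333, -0.943, -0.0], [0.002, 0.001, -1.0]]
force: [0.0, -0.1, -1.0]
gripper_width: 0.0563
```

Call:
carry_out(targets=[[0.7,-0.91,0,0,255],[0.7,-0.91,0,0,255],[0.7,-0.91,0,0,255],[0.7,-0.91,0,0,255],[0.7,-0.91,0,0,255]])

```text
time: 6.48
tool_pos: [0.5297, 0.0753, 0.1709]
tcp_rot: [[0.943, 0.333, 0.001], [0.333, -0.943, 0.0], [0.001, 0.0, -1.0]]
force: [0.1, -1.1, 0.1]
gripper_width: 0.0564
```

Call:
carry_out(targets=[[0.7,-0.91,0,0,255],[0.7,-0.91,0,0,255],[0.7,-0.91,0,0,255],[0,0,0,0,255],[0,0,0,0,255]])

```text
time: 7.1
tool_pos: [0.5559, 0.1559, 0.1702]
tcp_rot: [[0.943, 0.334, 0.0], [0.334, -0.943, -0.0], [0.0, 0.0, -1.0]]
force: [0.1, -0.4, -0.5]
gripper_width: 0.0564
```

```bash
python3 - <<'E'
from h import *
d=cap("wrist"); save(d,"w3.png"); s=bot.state(); print(s["tool_pos"],s["tcp_rot"],s["time"],s["gripper_width"])
for P in ([.595,.171,0],[.595,.171,.058],[.595,.171,.104]): print(proj(d,P),tool(P))
E
```

```text
[0.555905   0.1555857  0.17004762] [[ 9.42924773e-01  3.33005721e-01  2.50380009e-04]
 [ 3.33005783e-01 -9.42924746e-01 -2.67781125e-04]
 [ 1.46916860e-04  3.35875447e-04 -9.99999933e-01]] 7.15 0.056026462559139525
[318.26462321 144.25582075] [ 0.04197171 -0.00157278  0.17005327]
[317.91583368 151.34017888] [ 0.04198023 -0.0015533   0.11205328]
[317.51066976 159.56957267] [ 0.04198699 -0.00153785  0.06605328]
```

View pics/w3.png

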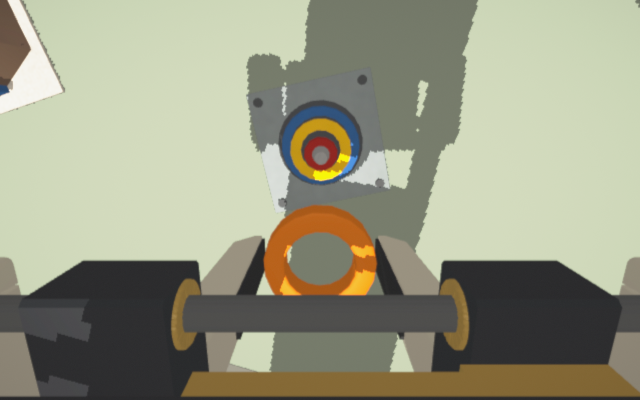

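The tower's tip is at (320,155), inside concentric red, yellow and blue steps. The ring is held level at about (320,256). I fit both for the exact offset.

```bash
python3 - <<'E'
from h import *
d=cap("wrist"); hsv=cv2.cvtColor(d["image"],cv2.COLOR_RGB2HSV)
def fit(m):
    P=max(cv2.findContours(m,cv2.RETR_EXTERNAL,cv2.CHAIN_APPROX_NONE)[0],key=cv2.contourArea)
    return cv2.fitEllipse(cv2.convexHull(P))
def box(m,a,b,c,e): o=np.zeros_like(m); o[a:b,c:e]=m[a:b,c:e]; return o
f=lambda lo,hi:cv2.inRange(hsv,lo,hi)
red=f((0,120,50),(6,255,255))|f((172,120,50),(180,255,255)); yel=f((19,120,50),(35,255,255)); blu=f((100,120,30),(125,255,255))
for n,m,z in(("red",red,.086),("yel",yel,.058),("blu",blu,.030)):
    e=fit(box(m,90,195,260,380)); P=ray(d,*e[0],z); print(n,np.round(e[0],1),np.round(e[1],1),P.round(4),tool(P).round(4))
P=ray(d,320.5,155,.104);print("tip",P.round(4),tool(P).round(4))
o=f((3,120,50),(25,255,255)); o=box(o,200,296,255,385)
cs,h=cv2.findContours(o,cv2.RETR_CCOMP,cv2.CHAIN_APPROX_NONE)
for c in cs:
    if cv2.contourArea(c)>500: print("ring",cv2.fitEllipse(c),cv2.boundingRect(c))
# predicted ring in image for tool x offset 0: TCP z .17, ring axis
s=bot.state();R=np.array(s["tcp_rot"]);p=np.array(s["tool_pos"])
t=np.linspace(0,6.283,60)
for x in(-.004,0,.004):
  for r in (.028,.0175):
    q=np.array([proj(d,p+R@[x+r*np.cos(a),r*np.sin(a),.006]) for a in t]); print(x,r,q.min(0).round(1),q.max(0).round(1))
E
```

```text
red [319.9 152.6] [32.4 33.5] [0.5976 0.17   0.086 ] [0.0441 0.0001 0.084 ]
yel [319.9 148.6] [60.3 62.6] [0.5974 0.1699 0.058 ] [4.40e-02 1.00e-04 1.12e-01]
blu [319.9 144.5] [77.1 77.7] [0.5979 0.1701 0.03  ] [4.44e-02 1.00e-04 1.40e-01]
tip [0.5983 0.1699 0.104 ] [0.0447 0.0005 0.066 ]
ring ((319.9542541503906, 254.09292602539062), (94.83251190185547, 116.2343521118164), 90.50483703613281) (263, 205, 115, 91)
ring ((319.5082702636719, 258.0885925292969), (53.011680603027344, 66.24169158935547), 89.72712707519531) (286, 232, 68, 54)
-0.004 0.028 [262.6 214.8] [376.6 319.6]
-0.004 0.0175 [284.  235.8] [355.2 301.2]
0 0.028 [262.2 206.6] [377.  312.6]
0 0.0175 [283.8 227.9] [355.4 294.1]
0.004 0.028 [261.9 198.3] [377.3 305.6]
0.004 0.0175 [283.6 219.9] [355.6 286.9]
```

Call:
carry_out(targets=[[0.87,0,0,0,255],[0.87,0,0,0,255],[0,0,0,0,255],[0,0,0.7,0,255],[0,0,0.7,0,255]])

```text
time: 7.82
tool_pos: [0.5961, 0.1703, 0.133]
tcp_rot: [[0.943, 0.333, -0.001], [0.333, -0.943, -0.0], [-0.001, -0.0, -1.0]]
force: [0.2, 0.6, 0.0]
gripper_width: 0.0563
```

Call:
carry_out(targets=[[0,0,0.5,0,255],[0,0,0.5,0,255],[0,0,0,0,255]])

```text
time: 8.2
tool_pos: [0.5959, 0.1706, 0.108]
tcp_rot: [[0.943, 0.333, -0.003], [0.333, -0.943, -0.0], [-0.003, -0.0, -1.0]]
force: [-0.6, -0.1, -0.7]
gripper_width: 0.0563
```

```bash
python3 - <<'E'
from h import *
d=cap("wrist"); s=bot.state(); print(s["tool_pos"],s["force"],s["time"],s["gripper_width"])
a=cv2.resize(d["image"][180:310,220:420],None,fx=2,fy=2)
e=cap("side");b=cv2.resize(e["image"][170:270,190:310],None,fx=3,fy=3)
c=np.zeros((300,770,3),np.uint8); c[:260,:400]=a; c[:300,405:765]=b
save({"image":c},"w4.png")
E
```

```text
[0.5965925  0.17068914 0.10901864] [-0.09279906 -0.29054997 -0.61140366] 8.25 0.05639096192163992
```

View pics/w4.png

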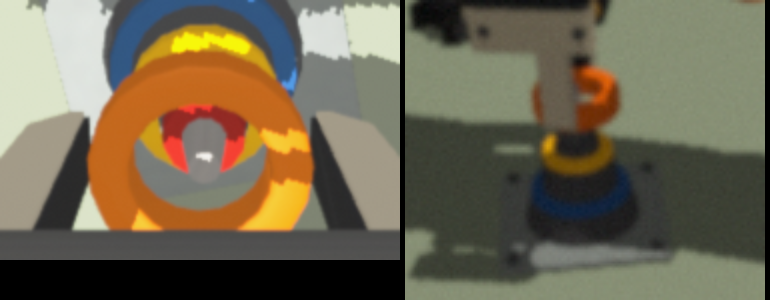

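The tip stands in the middle of the bore, and the side view shows the ring level above the yellow step. I continue down.

Call:
carry_out(targets=[[0,0,0.3,0,255],[0,0,0.3,0,255],[0,0,0.25,0,255],[0,0,0.2,0,255],[0,0,0,0,255]])

```text
time: 8.93
tool_pos: [0.5966, 0.1706, 0.0827]
tcp_rot: [[0.943, 0.333, -0.001], [0.333, -0.943, -0.0], [-0.001, -0.0, -1.0]]
force: [-0.4, -0.0, 0.3]
gripper_width: 0.0563
```

Call:
carry_out(targets=[[0,0,0.06,0,255],[0,0,0.06,0,255],[0,0,0,0,255]])

```text
time: 9.3
tool_pos: [0.597, 0.1707, 0.0804]
tcp_rot: [[0.943, 0.333, 0.0], [0.333, -0.943, 0.0], [0.0, 0.0, -1.0]]
force: [-0.3, -0.3, 0.2]
gripper_width: 0.0564
```

Call:
carry_out(targets=[[0,0,0.03,0,255],[0,0,0,0,200],[0,0,0,0,100],[0,0,0,0,0],[0,0,0,0,0]])

```text
time: 9.93
tool_pos: [0.597, 0.1707, 0.0794]
tcp_rot: [[0.943, 0.333, 0.0], [0.333, -0.943, -0.0], [0.0, 0.0, -1.0]]
force: [-0.0, 0.3, 0.2]
gripper_width: 0.0721
```

Call:
carry_out(targets=[[0,0,0,0,0],[0,0,0,0,0],[0,0,-0.4,0,0],[0,0,-0.8,0,0],[0,0,-1,0,0]])

```text
time: 10.55
tool_pos: [0.5971, 0.1708, 0.1364]
tcp_rot: [[0.943, 0.333, 0.0], [0.333, -0.943, 0.0], [0.0, 0.0, -1.0]]
force: [-0.5, 0.3, 0.6]
gripper_width: 0.0927
```

Call:
carry_out(targets=[[0,0,-1,0,0],[0,0,-1,0,0],[0,0,-1,0,0],[0,0,0,0,0],[0,0,0,0,0]])

```text
time: 11.18
tool_pos: [0.5969, 0.1707, 0.2095]
tcp_rot: [[0.943, 0.333, 0.0], [0.333, -0.943, -0.0], [0.0, 0.0, -1.0]]
force: [0.3, -0.0, -0.8]
gripper_width: 0.0929
```

```bash
python3 - <<'E'
from h import *
d=cap("wrist"); s=bot.state(); print(s["tool_pos"],s["force"],s["time"],s["gripper_width"])
e=cap("side");b=cv2.resize(e["image"][170:270,190:310],None,fx=3,fy=3)
c=np.zeros((400,770,3),np.uint8); c[:,:400]=d["image"][:,120:520]; c[:300,405:765]=b
save({"image":c},"w5.png")
hsv=cv2.cvtColor(d["image"],cv2.COLOR_RGB2HSV)
m=cv2.inRange(hsv,(6,120,60),(18,255,255)); m[285:]=0
for P in cv2.findContours(m,cv2.RETR_EXTERNAL,cv2.CHAIN_APPROX_NONE)[0]:
    if cv2.contourArea(P)>300:
        f=cv2.fitEllipse(cv2.convexHull(P)); print(f,ray(d,*f[0],.070))
for n in("scene",):
    g=cap(n); h2=cv2.cvtColor(g["image"],cv2.COLOR_RGB2HSV); k=cv2.inRange(h2,(5,120,80),(18,255,255))
    N,l,st,ce=cv2.connectedComponentsWithStats(k)
    for i in range(1,N):
        if st[i,4]>100 and ce[i][0]<500: print(ce[i],ray(g,*ce[i],.008))
E
```

```text
[0.5964626  0.17063017 0.20867519] [-0.28237499 -0.34963565 -0.97056046] 11.225 0.09291980872668608
((622.413818359375, 252.2438201904297), (19.600688934326172, 38.18193817138672), 81.5231704711914) [ 0.63902193 -0.10270791  0.07      ]
((319.8465270996094, 198.01409912109375), (64.2993392944336, 65.38223266601562), 6.446837425231934) [0.5957688  0.17012181 0.07      ]
[416.47333333  17.83333333] [0.11685884 0.48452172 0.008     ]
[414.18574109 163.02814259] [0.55626732 0.20399823 0.008     ]
[175.57453416 197.19099379] [ 0.4503835  -0.23861837  0.008     ]
[239.875803   260.82226981] [ 0.62478953 -0.17433601  0.008     ]
```

View pics/w5.png

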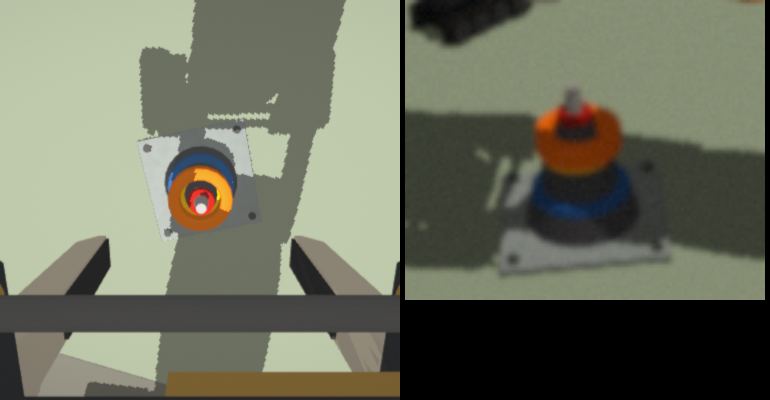

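The ring (crop 200,198) sits level on the yellow step, about 1–2 mm from the tower axis. The fingers are clear, and the other two rings have not moved.

```bash
python3 -c "
from workcell import job; print(job.hand_in())"
```

```text
the job is handed in; nothing more can be done
None
```

I put the middle-sized ring on the tower's yellow step and handed the job in at about 11 s of the 40 s allowed. No verdict is reported.

- **Method:** I gripped the ring across its outside. I lowered it over the tip and held it until it was about 1 mm above the step by calculation, with no contact force seen. Then I opened the fingers and drew straight up.
- **Ring position:** the wrist camera put its centre about 2 mm from the tower axis. In both final pictures it looked level on the yellow step, but I did not measure its height or tilt.
- **Other rings:** the small and large rings measured within 1 mm of where they started.
- **Gripper:** it was open and clear of everything, with the TCP at 0.209 m. Force readings were about 1 N, which is noise level.
- **Disagreements:** the first estimate of the tower's position from the fixed cameras was about 3 mm off the wrist camera's, and I used the wrist value. No check failed.

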